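# Strip the worn sleeve off the spindle sander

## Robot

A 6-joint arm with a two-finger parallel gripper is mounted at the origin on the work surface. World frame = base frame: x ahead of the robot, y to its left, z up, the work surface at z = 0. Lengths are in m, angles in degrees, forces in N, time in s.
With the tool pointing down it reaches from about 0.4 to 0.825 m from the base axis. Payload 7 kg.
Tool frame: the origin (TCP) lies at the very end of the fingers, on their centre line; the grasp point (between the pads) lies 19 mm behind it; x points along the fingers, z is the direction in which the jaws open and shut, and the axes are right-handed (so a half turn about x gives the same grasp; the last joint's range is limited). The gripper opens to 88 mm and grips with 3 to 60 N. Pads are 19 mm wide; open, the fingers measure 130 mm over their backs; the gripper's body (78 mm by 193 mm) begins 47 mm behind the grasp point.
Start: joints at [-59.983, 20.546, 0.682, 0, -70.136, -16.507], TCP at [0.158, -0.656, 0.227] pointing down, gripper open.
Joint ranges: [-176.03, 176.03], [-82.01, 121.73], [-58.28, 71.71], [-173.87, 95.51], [-174.79, -0.11], [-173.66, 173.66]. Speed limits (degrees/s): [136.94, 136.94, 172.46, 180, 180, 180].

## Interface

Orientations are given as [roll, pitch, yaw] about the fixed x, y, z axes, in that order (R = Rz(yaw) Ry(pitch) Rx(roll)).
In Python, from plant import * gives the robot as it stands.
- The arm moves only by the tool arm_command, never from a script. Its argument "commands" is one flat list of numbers, 5 for each row, row after row: the shift along the tool's x, y, z in mm, then the turn about the tool's x in degrees, then the opening in per cent of the stroke, from 0 (shut) to 100 (fully open). A call has 1 to 5 rows; each row shifts and turns the pose as measured when the row begins, along the tool's axes as they then stand; what a row does not reach is not made up. A row lasts 1/8 s, in which the tool goes at most 62.5 mm and 10.7 degrees, less where a joint would pass 70% of its speed; a pose out of reach is approached as far as the arm can. A call is refused whole if a number of a shift passes 62.5 or a number of a turn 10.7, either way. A call with a gripper value outside its range is refused whole. The fingers move at their own pace and stop on an object; the grip force is fixed at half the most. Time passes only in rows, so rows that do not move let the fingers close. It gives the time, the measured TCP pose, the force and the opening at its end, in the units of the state.
- get_obs(): the state, without advancing time (a new reading comes with each control period).
- snapshot(name): name is "scene" or "top" or "wrist"; returns a dict with "frame" (420x560x3 uint8, blue, green, red), "fov_y" (degrees; the focal length in pixels is half the picture's height over the tangent of half this angle, whatever the lens; pixels are square), "cx", "cy" (the principal point, pixels), "dist" ([k1, k2, p1, p2, k3] as OpenCV has them; the pictures are not rectified), "world_to_cam" (4x4, takes a point from world to camera coordinates). Camera axes: x right, y up, looking along -z (the intrinsics and any distortion apply to the point x, -y, -z); pixel columns grow to the right and rows downward; lengths in m; the calibration is good to about 2 mm. A picture is of the moment at which its call begins. There is no depth.
- close_job(): hands the job in, once; it reports no verdict.
The state is a dict: "clock": time; "joint_pos": joint angles; "qvel": joint speeds; "tau": joint torques, N m; "tool_pos": TCP position; "orientation": TCP orientation; "force": force on the tool from outside, world axes, zero at the start; "moment": the same for the moment, N m; "opening": finger opening in m.
Only numpy, scipy, OpenCV 4.12 (cv2) and the standard library are available. Lean on these libraries where they do the work, as an engineer would, in place of code of your own. Each camera call takes 0.05 s, during which the arm holds its last target. There are 200 camera calls.

## Task

The brown sanding sleeve on the spindle sander's drum is worn out: slacken the drum's big hex nut about half a turn until the rubber lets go of the sleeve - the nut has a left-hand thread, so it undoes clockwise seen from above; feel that it eases and do not tighten it - and only then draw the sleeve up off the drum and put it in the lidded plywood box. The box lid will not stay up by itself: raise it until its stay drops into the notch and let it down onto the stay, and leave it propped like that. Leave everything else on the bench where it stands.

Things in the scene. Friction and masses are not known exactly. Their poses are not given: they have to be found in the camera images.
- sander: Spindle sander let into the bench, fixed. Grey cast table 340 (its x) by 280 (its y) mm, 24 mm proud of the bench, the upright drum at its middle. Origin: on the spindle axis at bench level, z up. The spindle is locked. Two black spare drums, 105 mm high above the bench, at x = 135, y = +-105 mm; a black switch box 46 mm high at the front (x = -186, y = 85 mm).
- hood (a point): Black dust hood on the sander's +x side of the drum; the point is the middle of its top, 97 mm above the bench. Its inner face is 78 mm from the spindle axis; its cheeks at y = +-52 mm begin at x = 55 mm. Behind it a grey hose stub of 52 mm diameter.
- sleeve: The worn sleeve: brown paper tube with dark bands, outer diameter 52, bore 46, height 76 mm, about 40 g. Origin at the centre of its lower end, z along its axis. It starts upright on the rubber drum, from 28 to 104 mm above the bench. Gripped by the rubber with some 30 to 45 N while the nut is tight; slides up freely once the rubber has let go.
- sleeve_center (a point): The middle of the worn sleeve, on its axis, 38 mm above its lower end. The nut passes through the bore as the sleeve is lifted; the sleeve's lower end must rise above the threaded end over the nut (144 mm above the bench) to come clear.
- nut (a joint): Angle of the nut, rad: 0 is tightest; grows as it is slackened by turning CLOCKWISE seen from above (left-hand thread); stops at 4.6 (it does not come off). Starts at 0.25 to 0.6. Takes about 0.2 N m when tight, eases steadily, and is free (0.03 N m) from 1.6 on, where the rubber lets go; past 2.0 the sleeve is surely free. The wrong way it gets stiffer. It stays where it is left.
- nut_grip (a point): The middle of the nut: brass hexagon on the drum, 32 mm across flats, 37 over corners, 28 mm tall, underside 110 and top 138 mm above the bench. z up on the spindle axis; x leaves square through the flat with the red paint mark; flats face along x and every 60 degrees from it. A washer 41 mm wide lies under it, the sleeve's top edge 6 mm lower.
- bin: Plywood box, fixed to the bench: 200 (its x) by 210 (its y) by 120 mm high, walls and floor 9 mm, a few wood offcuts up to 27 mm high on the floor. Origin under its centre, z up, x from the lid's front edge to its hinge. The stay and its steel rail are outside the wall on its +y side, reaching out to y = 127 mm.
- lid (a joint): Opening angle of the lid, rad: 0 closed, 1.46 is its stop. Let go without the stay it falls shut. The stay's foot drops into the notch by itself at about 1.34; let down again, the lid then rests on the stay at 1.245.
- lid_hinge (a point): On the hinge line, at the box's far top edge (bin x = 100 mm, 120 mm high), middle of the box's width. The lid is a 9 mm board reaching 208 mm from the hinge and 220 mm wide, about 0.3 kg.
- lid_knob (a point): Centre of the dark wooden ball knob on the lid, 30 mm in diameter, on a 14 mm stem. With the lid shut it is 175 mm from the hinge line towards the front and 43.5 mm above the hinge line, which is 34 mm above the lid's top face; 33 mm from the lid's front edge. It turns with the lid.
- stay_foot (a point): The foot of the stay: a steel rod 115 mm long, hinged to the lid's edge 75 mm from the hinge line; the foot slides by its own weight along the rail on the box's side as the lid rises.
- stay_notch (a point): Where the stay's foot lies when it has dropped into the notch of the rail (5 mm deep).
- fresh_sleeve: A fresh red sleeve, 52 mm diameter, 76 mm high, standing on the sander's table about 108 mm to its -y side. Not to be moved. Origin at its underside.
- workpiece: Dark board 55 by 200 by 19 mm lying on the front of the sander's table. Not to be moved. Origin at its underside.
- glue: White glue bottle, 56 mm diameter, 190 mm high, standing between the sander and the box. Not to be moved or knocked over. Origin at its underside.
- tape: Yellow tape measure, 62 by 38 by 58 mm high, standing between the sander and the box. Not to be moved. Origin at its underside.
- saw: Saw with an orange handle, about 440 mm long, lying on the left of the bench. Not to be moved.
- driver: Orange screwdriver, 200 mm long, lying on the right. Not to be moved.
- ruler: Black ruler, 300 by 40 by 5 mm, lying on the right. Not to be moved.
There are look-alikes about, which are no part of the job. Leave any purple look-alike of the sleeve alone.

How it is judged:
By the outcome, as a careful person would: the job done as asked, in the order asked, and still so for the second after the job is handed in, with the robot touching nothing.
It also fails if it takes over 67 s, if anything falls off the work surface, if the arm or the gripper's body presses on something with over 40 N, if the wrist force passes 120 N, or if a joint passes its speed limit or range.

## Working session

There is one attempt and no reset: what is moved stays moved. The work goes in short steps, Python scripts to look and compute and a tool call to move; the robot and the scene stay as the last step left them, time stands still between calls to the robot, and variables do not carry over. Pictures are saved under pics/ and viewed, about 8 in all and at most 12, crops included, and the job is handed in when it is done.

Besides the shell and the picture viewer there is one more tool, called as a command line: name --argument value ..., lists and objects as JSON in quotes. arm_command: Moves the arm, as the interface text tells. Its arguments: {"type":"object","properties":{"commands":{"type":"array"}},"required":["commands"]}

```bash
mkdir -p pics; cat > h.py <<'E'
import numpy as np, cv2
from plant import *
from scipy.spatial.transform import Rotation as R
def cam(s):
    h,w=s["frame"].shape[:2]; f=h/2/np.tan(np.radians(s["fov_y"])/2)
    return np.array([[f,0,s["cx"]],[0,f,s["cy"]],[0,0,1]]),np.array(s["dist"],float),np.array(s["world_to_cam"])
def ray(s,px):
    K,d,T=cam(s); u=cv2.undistortPoints(np.array(px,float).reshape(-1,1,2),K,d).reshape(-1,2)
    v=np.c_[u[:,0],-u[:,1],-np.ones(len(u))]@T[:3,:3]   # R^T v
    return -T[:3,:3].T@T[:3,3],v
def onz(s,px,z):
    o,v=ray(s,px); return o+v*((z-o[2])/v[:,2])[:,None]
def proj(s,P):
    K,d,T=cam(s); P=np.array(P,float).reshape(-1,3); c=P@T[:3,:3].T+T[:3,3]
    return cv2.projectPoints(c*[1,-1,-1],np.zeros(3),np.zeros(3),K,d)[0].reshape(-1,2)
def snap(n,f):
    s=snapshot(n); cv2.imwrite(f"pics/{f}.png",s["frame"]); np.save(f"pics/{f}.npy",s,allow_pickle=True); return s
def load(f): return np.load(f"pics/{f}.npy",allow_pickle=True).item()
def st():
    o=get_obs(); print({k:np.round(o[k],4).tolist() for k in("clock","joint_pos","tool_pos","orientation","force","moment","opening")})
    return o
E
python3 - <<'E'
from h import *
st()
for n in("scene","top"):
    s=snap(n,n+"0"); T=s["world_to_cam"]; print(n,s["fov_y"],s["dist"],-T[:3,:3].T@T[:3,3])
E
```

```text
{'clock': 0.0, 'joint_pos': [-59.9838, 20.5897, 0.6328, -0.0198, -70.1354, -16.5053], 'tool_pos': [0.1575, -0.6558, 0.2256], 'orientation': [5.1225, 89.9058, 108.6267], 'force': [0.8165, 0.3621, -0.3947], 'moment': [0.0036, -0.0072, -0.0332], 'opening': 0.0878}
scene 49.074885502930286 [0.04473458 0.         0.         0.         0.        ] [1.21703324 0.49570918 1.13916778]
top 57.92528437424807 [-0.02710339  0.          0.          0.          0.        ] [ 0.22928903 -0.0209942   1.44289704]
```

View pics/scene0.png

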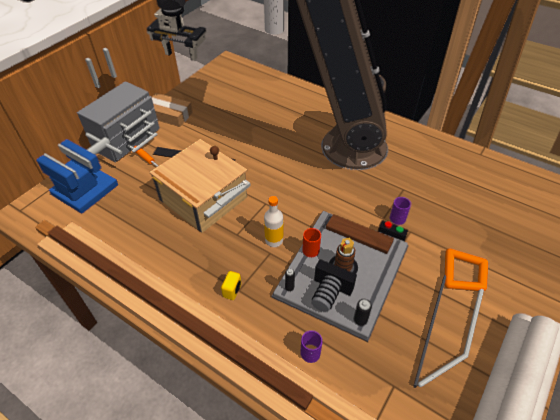

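View pics/top0.png

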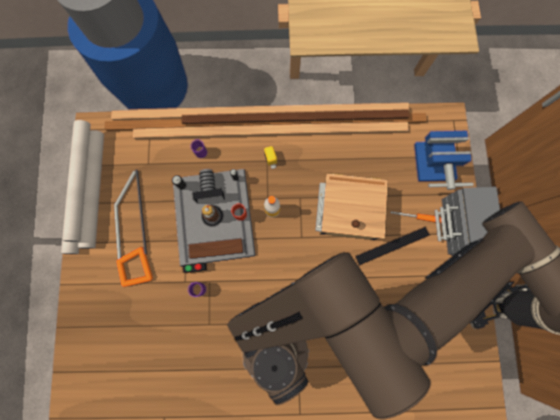

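The scene picture shows the box (200,180) with its lid shut, glue at (274,222) and sander drum at (345,255). In the top view the drum is at (211,213), the lid knob at (356,224) and the box around (352,207). Next I measure these more precisely.

```bash
python3 - <<'E'
from h import *
s=load("top0"); f=s["frame"]
a=cv2.resize(f[155:275,165:260],None,fx=5,fy=5,interpolation=cv2.INTER_CUBIC)[:600]
b=cv2.resize(f[165:250,310:400],None,fx=3.6,fy=3.6,interpolation=cv2.INTER_CUBIC)
c=np.zeros((600,800,3),np.uint8); c[:a.shape[0],:a.shape[1]]=a; c[:b.shape[0],476:476+b.shape[1]]=b
cv2.imwrite("pics/c1.png",c)
for n,p,z in[("nut",(211,213),.138),("knob",(356,224),.1635),("glue",(272,203),.19),("tape",(271,156),.058),("sw",(195,267),.046),("spareL",(179,182),.105),("spareR",(235,175),.105)]: print(n,onz(s,p,z).round(3))
E
```

```text
nut [[0.489 0.212 0.138]]
knob [[ 0.433 -0.288  0.163]]
glue [[ 0.508 -0.004  0.19 ]]
tape [[ 0.722 -0.002  0.058]]
sw [[0.308 0.284 0.046]]
spareL [[0.614 0.337 0.105]]
spareR [[0.636 0.131 0.105]]
```

View pics/c1.png

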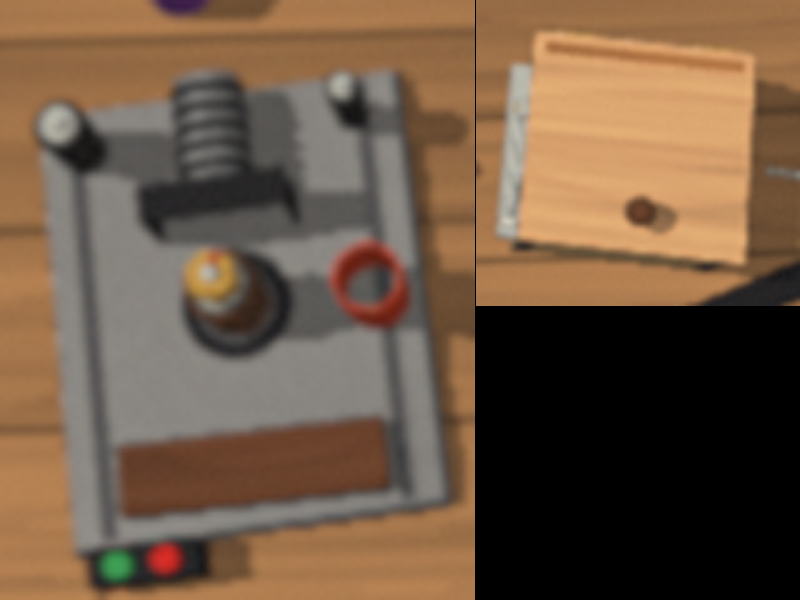

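```bash
cat >> h.py <<'E'
def jaw(o): # world yaw of tool z
    M=R.from_euler('xyz',o["orientation"],degrees=True).as_matrix(); return M,np.degrees(np.arctan2(M[1,2],M[0,2]))
def need(p,yawj=None):
    o=get_obs(); M,y=jaw(o); d=1000*(np.array(p)-o["tool_pos"]); print("jaw yaw",round(y,1),"tool shift",(M.T@d).round(1), "M",M.round(3).tolist())
    if yawj is not None:
        t=-((yawj-y+90)%180-90); print("turn (tool x +=cw)",round(t,1),"j6",round(o["joint_pos"][5],1))
E
python3 - <<'E'
from h import *
s=load("top0")
A=lambda L:[(165+x/5,155+y/5) for x,y in L]
B=lambda L:[(310+(x-476)/3.6,165+y/3.6) for x,y in L]
q=onz(s,A([(42,150),(398,72),(450,495),(78,550)]),.024);print("table",q.round(3).tolist(),q.mean(0).round(3))
for i,j in((3,0),(2,1)): d=q[j]-q[i];print("x yaw",np.degrees(np.arctan2(d[1],d[0])).round(1),np.linalg.norm(d).round(3))
n=onz(s,A([(209,272),(212,255)]),.138);print("nut",n.round(4));print("fresh",onz(s,A([(370,284)]),.1).round(3))
l=onz(s,B([(538,32),(755,57),(745,263),(522,240)]),.129);print("lid",l.round(3).tolist(),l.mean(0).round(3))
for i,j in((3,0),(2,1),(2,3),(1,0)): d=l[j]-l[i];print("yaw",np.degrees(np.arctan2(d[1],d[0])).round(1),np.linalg.norm(d).round(3))
k=onz(s,B([(641,211)]),.165);print("knob",k.round(4))
# knob from scene by dark ball, nut from scene
s2=load("scene0");print("scene proj knob",proj(s2,k),"nut",proj(s2,n),"lid",proj(s2,l).round(0).tolist())
need((k[0][0],k[0][1],.24),85)
E
```

```text
table [[0.626, 0.38, 0.024], [0.682, 0.102, 0.024], [0.352, 0.066, 0.024], [0.318, 0.343, 0.024]] [0.494 0.223 0.024]
x yaw 6.8 0.311
x yaw 6.3 0.332
nut [[0.5022 0.2266 0.138 ]
 [0.5144 0.2246 0.138 ]]
fresh [[0.498 0.117 0.1  ]]
lid [[0.623, -0.205, 0.129], [0.592, -0.42, 0.129], [0.386, -0.392, 0.129], [0.414, -0.178, 0.129]] [ 0.504 -0.299  0.129]
yaw -7.3 0.211
yaw -7.6 0.208
yaw 82.5 0.216
yaw 81.6 0.218
knob [[ 0.4337 -0.2877  0.165 ]]
scene proj knob [[213.32887804 149.34142535]] nut [[346.32619433 242.31247114]
 [343.50150952 245.01715338]] lid [[196.0, 206.0], [149.0, 170.0], [199.0, 138.0], [246.0, 168.0]]
jaw yaw 103.5 tool shift [ -13.9 -354.5  293.5] M [[-0.0, -0.972, -0.234], [0.001, -0.234, 0.972], [-1.0, 0.0, 0.001]]
turn (tool x +=cw) 18.5 j6 -16.5
```

arm_command --commands '[-10,0,0,10.6,100,-4,0,0,10.6,100,0,-28,50,0,100,0,-28,50,0,100,0,-28,50,0,100]'

```text
clock: 0.72
tool_pos: [0.262, -0.5177, 0.2361]
orientation: [37.4, 89.5, 118.7]
force: [0.4, -0.3, 0.1]
opening: 0.0877
```

arm_command --commands '[0,-28,50,0,100,0,-28,50,0,100,0,-28,50,0,100,0,-28,50,0,100,0,0,0,0,100]'

```text
clock: 1.35
tool_pos: [0.408, -0.3274, 0.236]
orientation: [35.7, 89.5, 117.1]
force: [0.2, 0.2, 0.8]
opening: 0.0878
```

```bash
python3 - <<'E'
from h import *
st(); s=snap("wrist","w1"); T=s["world_to_cam"]; print(-T[:3,:3].T@T[:3,3]); need((.4337,-.288,.147),82.3); print(proj(s,[[.4337,-.288,.1635]]))
E
```

```text
{'clock': 1.35, 'joint_pos': [-17.5325, 6.1253, -16.9512, -0.4134, -67.3013, -80.8137], 'tool_pos': [0.408, -0.3274, 0.236], 'orientation': [35.6562, 89.4636, 117.1492], 'force': [0.173, 0.2444, 0.7613], 'moment': [-0.1544, 0.0529, -0.0145], 'opening': 0.0878}
[ 0.32496585 -0.31512693  0.39583807]
jaw yaw 81.4 tool shift [ 89.1 -20.9  43.3] M [[-0.005, -0.989, 0.149], [0.008, 0.149, 0.989], [-1.0, 0.006, 0.007]]
turn (tool x +=cw) -0.9 j6 -80.7
[[325.0182983  241.95120038]]
```

View pics/w1.png

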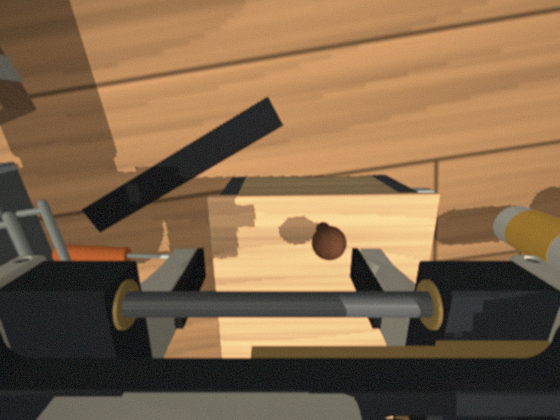

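The wrist view shows the knob at (329,243), about 4 px from the prediction, which is good enough. I'll descend and grip it.

arm_command --commands '[0,-21,44,-0.9,100,0,0,0,0,100,50,0,0,0,100,36,0,0,0,100,0,0,0,0,100]'

```text
clock: 2.02
tool_pos: [0.4317, -0.2906, 0.1481]
orientation: [42.9, 89.5, 125.0]
force: [-0.3, 0.5, -0.6]
opening: 0.0878
```

```bash
python3 - <<'E'
from h import *
st(); need((.4337,-.2875,.145),82.3)
E
```

```text
{'clock': 2.025, 'joint_pos': [-12.609, 10.2206, -24.4124, -0.442, -55.7675, -85.0624], 'tool_pos': [0.4317, -0.2906, 0.1481], 'orientation': [42.8735, 89.4585, 124.9522], 'force': [-0.2955, 0.4535, -0.6118], 'moment': [-0.0443, 0.0611, 0.0098], 'opening': 0.0878}
jaw yaw 82.1 tool shift [ 3.2 -1.6  3.4] M [[-0.005, -0.99, 0.138], [0.008, 0.138, 0.99], [-1.0, 0.006, 0.007]]
turn (tool x +=cw) -0.2 j6 -85.1
```

arm_command --commands '[3,-2,4,0,100,0,0,0,0,100,0,0,0,0,0,0,0,0,0,0,0,0,0,0,0]'

```text
clock: 2.65
tool_pos: [0.436, -0.289, 0.1497]
orientation: [2.3, 89.7, 84.3]
force: [-0.2, 0.7, 0.3]
opening: 0.0632
```

arm_command --commands '[0,0,0,0,0,0,0,0,0,0,0,0,0,0,0]'

```text
clock: 3.02
tool_pos: [0.4361, -0.2887, 0.1498]
orientation: [0.0, 89.7, 82.0]
force: [1.0, 12.5, 3.0]
opening: 0.0331
```

```bash
python3 - <<'E'
from h import *
o=st()
# arc: knob pos rel hinge, steps
th=np.radians(np.r_[0:78:6,77.9]); x=-.175*np.cos(th)+.0435*np.sin(th); z=.175*np.sin(th)+.0435*np.cos(th)
print(np.c_[np.degrees(th)[1:],np.diff(z)*-1000,np.diff(x)*-1000].round(1).tolist())
E
```

```text
{'clock': 3.025, 'joint_pos': [-12.2407, 10.135, -24.2889, -0.389, -55.6007, -85.5288], 'tool_pos': [0.4361, -0.2887, 0.1498], 'orientation': [0.0132, 89.6782, 82.0239], 'force': [1.0398, 12.5389, 3.0394], 'moment': [4.9321, -0.5923, -0.0509], 'opening': 0.0331}
[[6.0, -18.1, -5.5], [12.0, -17.4, -7.4], [18.0, -16.5, -9.1], [24.0, -15.5, -10.8], [30.0, -14.3, -12.4], [36.0, -12.9, -13.8], [42.0, -11.4, -15.1], [48.0, -9.7, -16.2], [54.0, -8.0, -17.1], [60.0, -6.2, -17.8], [66.0, -4.3, -18.4], [72.0, -2.3, -18.7], [77.9, -0.4, -18.6]]
```

arm_command --commands '[5,0,2,0,45,0,0,0,0,45,2,0,0,0,45]'

```text
clock: 3.4
tool_pos: [0.4364, -0.2866, 0.1423]
orientation: [2.0, 89.7, 84.0]
force: [-0.2, 0.2, 0.6]
opening: 0.0393
```

arm_command --commands '[0,0,0,0,0,0,0,0,0,0,0,0,0,0,0,0,0,0,0,0]'

```text
clock: 3.9
tool_pos: [0.4363, -0.2864, 0.1421]
orientation: [4.7, 89.7, 86.7]
force: [0.0, 1.4, 0.1]
opening: 0.0283
```

arm_command --commands '[-18,-5,0,0,0,-17,-7,0,0,0,-16,-9,0,0,0,-15,-11,0,0,0,-14,-12,0,0,0]'

```text
clock: 4.53
tool_pos: [0.4788, -0.2921, 0.2213]
orientation: [35.9, 89.4, 117.8]
force: [2.9, 0.1, -4.6]
opening: 0.0287
```

```bash
cat >> h.py <<'E'
H=np.array([.608,-.3125]); U=np.array([np.cos(np.radians(-7.7)),np.sin(np.radians(-7.7))])
def lidang(off=.019):
    o=get_obs(); p=np.array(o["tool_pos"]); x=(p[:2]-H)@U; z=p[2]+off-.12
    a=np.arctan2(z,-x)-np.arctan2(.0435,.175); print("lid",round(a,3),"r",round(np.hypot(x,z),4),"ideal",round(np.hypot(.175,.0435),4),"jaw yaw",round(jaw(o)[1],1))
E
python3 - <<'E'
from h import *
st();lidang()
E
```

```text
{'clock': 4.525, 'joint_pos': [-11.7002, 10.352, -13.8197, -0.4756, -66.1879, -86.1611], 'tool_pos': [0.4788, -0.2921, 0.2213], 'orientation': [35.8644, 89.436, 117.8098], 'force': [2.8772, 0.1381, -4.5552], 'moment': [-0.2054, -0.7557, -0.0166], 'opening': 0.0287}
lid 0.5 r 0.1777 ideal 0.1803 jaw yaw 81.9
```

arm_command --commands '[-14,-13,0,0,0,-12,-15,0,0,0,-11,-16,0,0,0,-9,-17,0,0,0,-7,-18,0,0,0]'

```text
clock: 5.15
tool_pos: [0.5575, -0.3028, 0.2717]
orientation: [46.8, 89.1, 128.7]
force: [0.6, 1.0, -2.6]
opening: 0.0284
```

```bash
python3 - <<'E'
from h import *
st();lidang()
E
```

```text
{'clock': 5.15, 'joint_pos': [-11.2828, 15.9147, 0.1886, -0.612, -74.9785, -86.6891], 'tool_pos': [0.5575, -0.3028, 0.2717], 'orientation': [46.8264, 89.0808, 128.6921], 'force': [0.6282, 0.9662, -2.6101], 'moment': [0.118, 0.2938, 0.0487], 'opening': 0.0284}
lid 1.035 r 0.1783 ideal 0.1803 jaw yaw 81.9
```

arm_command --commands '[-5,-18,0,0,0,-4,-19,0,0,0,-2,-19,0,0,0,0,-6,0,0,0,0,0,0,0,0]'

```text
clock: 5.78
tool_pos: [0.6194, -0.3113, 0.2795]
orientation: [56.2, 88.7, 138.0]
force: [-0.9, 1.9, 1.2]
opening: 0.0286
```

```bash
python3 - <<'E'
from h import *
st();lidang(); s=snap("scene","s1"); c=s["frame"][90:240,120:290]; cv2.imwrite("pics/s1c.png",cv2.resize(c,None,fx=3.5,fy=3.5,interpolation=cv2.INTER_CUBIC))
E
```

```text
{'clock': 5.775, 'joint_pos': [-10.9926, 21.6564, 9.4193, -0.6721, -78.861, -87.0218], 'tool_pos': [0.6194, -0.3113, 0.2795], 'orientation': [56.1511, 88.7198, 138.0004], 'force': [-0.8994, 1.8583, 1.2247], 'moment': [0.4179, 0.3148, -0.0393], 'opening': 0.0286}
lid 1.389 r 0.1789 ideal 0.1803 jaw yaw 81.8
```

View pics/s1c.png

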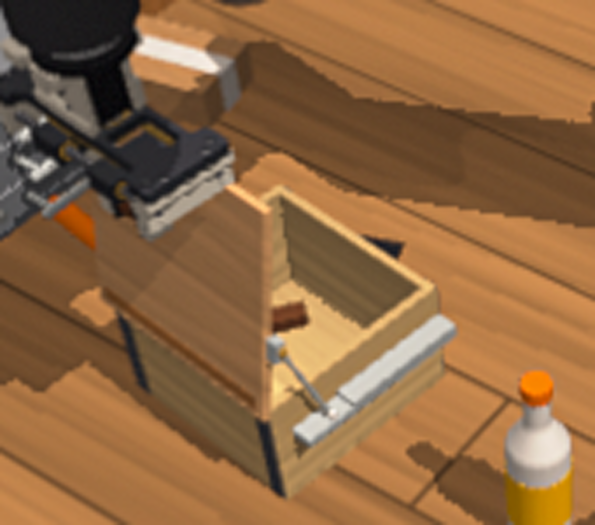

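The lid is up at about 1.39 rad with the stay foot near (330,410) on the rail at the notch. I'll let it down slowly and feel for the stay.

arm_command --commands '[0,7,0,0,0,0,7,0,0,0,0,7,0,0,0,0,0,0,0,0]'

```text
clock: 6.32
tool_pos: [0.595, -0.3079, 0.2792]
orientation: [54.9, 88.7, 136.7]
force: [2.2, 0.0, -1.1]
opening: 0.0284
```

```bash
python3 - <<'E'
from h import *
st();lidang()
E
```

```text
{'clock': 6.325, 'joint_pos': [-11.1431, 19.4277, 6.1277, -0.7269, -77.8308, -86.9042], 'tool_pos': [0.595, -0.3079, 0.2792], 'orientation': [54.8947, 88.6653, 136.6871], 'force': [2.1901, 0.0251, -1.1365], 'moment': [-0.0404, -0.5608, 0.0024], 'opening': 0.0284}
lid 1.251 r 0.1787 ideal 0.1803 jaw yaw 81.8
```

arm_command --commands '[1,3,0,0,0,0,0,0,0,0]'

```text
clock: 6.58
tool_pos: [0.594, -0.3078, 0.2791]
orientation: [46.9, 88.9, 128.7]
force: [3.1, -0.8, -3.5]
opening: 0.0282
```

arm_command --commands '[1,3,0,0,0,0,0,0,0,0]'

```text
clock: 6.82
tool_pos: [0.5939, -0.3078, 0.2791]
orientation: [32.8, 89.2, 114.7]
force: [4.1, -1.6, -4.6]
opening: 0.0283
```

```bash
python3 - <<'E'
from h import *
st();lidang(); s=snap("scene","s2"); a,b=[load(f)["frame"][150:230,170:270] if f=="s1" else s["frame"][150:230,170:270] for f in("s1","s2")]
cv2.imwrite("pics/s2c.png",cv2.resize(np.hstack([a,b]),None,fx=4,fy=4,interpolation=cv2.INTER_CUBIC))
E
```

```text
{'clock': 6.825, 'joint_pos': [-11.1241, 18.9165, 5.3713, -0.6737, -76.9292, -86.8711], 'tool_pos': [0.5939, -0.3078, 0.2791], 'orientation': [32.8375, 89.1908, 114.6873], 'force': [4.0589, -1.5847, -4.5547], 'moment': [-0.5865, -1.6215, -0.0109], 'opening': 0.0283}
lid 1.245 r 0.1787 ideal 0.1803 jaw yaw 81.8
```

View pics/s2c.png

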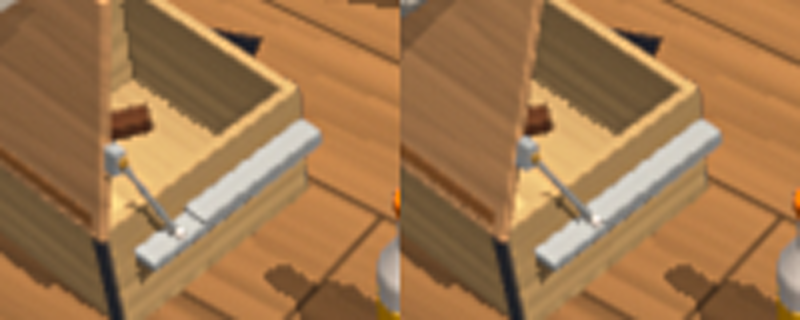

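The lid stopped firmly at 1.245 rad with the foot in the notch (crop at about (597,222)). I'll release and retreat upward.

arm_command --commands '[0,0,0,0,30,0,0,0,0,60,0,0,0,0,100,0,0,0,0,100,0,0,0,0,100]'

```text
clock: 7.5
tool_pos: [0.5924, -0.3078, 0.2794]
orientation: [43.2, 89.1, 125.0]
force: [0.5, -0.2, -0.3]
opening: 0.0628
```

arm_command --commands '[-30,0,0,0,100,-50,0,0,0,100,-30,0,0,0,100]'

```text
clock: 7.88
tool_pos: [0.5919, -0.3089, 0.3893]
orientation: [54.7, 88.8, 136.5]
force: [1.2, 0.7, -0.1]
opening: 0.0868
```

```bash
python3 - <<'E'
from h import *
st(); need((.5,.2255,.30),96.6)
s=load("top0"); s2=load("scene0")
# nut colour (brass) in scene
for f,s in(("top",s),("scene",s2)):
    hsv=cv2.cvtColor(s["frame"],cv2.COLOR_BGR2HSV); u,v=proj(s,[[.5,.225,.124]])[0].astype(int)
    m=cv2.inRange(hsv,(15,120,120),(32,255,255)); w=np.zeros_like(m); w[v-18:v+18,u-18:u+18]=m[v-18:v+18,u-18:u+18]
    ys,xs=np.nonzero(w); print(f,(u,v),len(xs),xs.min(),xs.max(),ys.min(),ys.max(),xs.mean(),ys.mean())
    print(onz(s,[[xs.mean(),ys.mean()]],.131))
E
```

```text
{'clock': 7.875, 'joint_pos': [-11.2524, 17.8143, 17.5503, -0.6556, -90.7766, -86.9244], 'tool_pos': [0.5919, -0.3089, 0.3893], 'orientation': [54.7119, 88.77, 136.538], 'force': [1.165, 0.6928, -0.1492], 'moment': [-0.109, -0.1493, 0.0016], 'opening': 0.0868}
jaw yaw 81.8 tool shift [ 98.6 165.3 514.7] M [[-0.016, -0.99, 0.142], [0.015, 0.142, 0.99], [-1.0, 0.018, 0.012]]
turn (tool x +=cw) -14.8 j6 -86.9
top (np.int64(207), np.int64(210)) 58 202 211 205 214 206.75862068965517 210.17241379310346
[[0.50089457 0.22799094 0.131     ]]
scene (np.int64(345), np.int64(244)) 114 341 353 238 253 347.4824561403509 245.0701754385965
[[0.50365283 0.2317127  0.131     ]]
```

arm_command --commands '[0,20,55,0,100,0,20,55,0,100,0,20,55,0,100,0,20,55,0,100,0,20,55,0,100]'

```text
clock: 8.5
tool_pos: [0.5314, -0.019, 0.3957]
orientation: [51.9, 88.9, 133.4]
force: [1.3, 0.7, 0.5]
opening: 0.0878
```

arm_command --commands '[0,20,55,0,100,0,20,55,0,100,0,20,55,0,100,0,20,55,0,100,0,20,55,0,100]'

```text
clock: 9.12
tool_pos: [0.4691, 0.2761, 0.403]
orientation: [40.8, 88.9, 122.2]
force: [1.2, 0.1, 1.3]
opening: 0.0875
```

arm_command --commands '[25,0,0,-10.7,100,25,0,0,-10.7,100,25,0,0,-10.7,100,25,0,0,-10.7,100,25,0,0,-10.7,100]'

```text
clock: 9.75
tool_pos: [0.4663, 0.2833, 0.2763]
orientation: [-22.4, 88.9, 113.1]
force: [-1.1, 0.1, -0.4]
opening: 0.0874
```

arm_command --commands '[0,0,0,-10.7,100,0,0,0,-10.7,100,0,0,0,-10.7,100,0,0,0,-10.7,100,0,0,0,-10.7,100]'

```text
clock: 10.38
tool_pos: [0.4649, 0.2817, 0.2742]
orientation: [-62.5, 88.9, 126.7]
force: [0.5, 0.2, -0.4]
opening: 0.0879
```

arm_command --commands '[0,0,0,-10.7,100,0,0,0,-10.7,100,0,0,0,-10.7,100,0,0,0,-10.7,100,0,0,0,0,100]'

```text
clock: 11.0
tool_pos: [0.4645, 0.2809, 0.275]
orientation: [-106.1, 89.0, 126.0]
force: [-0.5, 0.4, -0.6]
opening: 0.0879
```

```bash
python3 - <<'E'
from h import *
st(); s=snap("wrist","w2"); need((.501,.227,.2),51); print(proj(s,[[.501,.227,.138]]))
E
```

```text
{'clock': 11.0, 'joint_pos': [51.1032, 6.4598, -11.146, -1.0642, -72.1233, 1.3045], 'tool_pos': [0.4645, 0.2809, 0.275], 'orientation': [-106.109, 88.9508, 125.9745], 'force': [-0.487, 0.4012, -0.5995], 'moment': [-0.069, 0.1209, -0.0368], 'opening': 0.0879}
jaw yaw -128.1 tool shift [73.8 63.3 20.3] M [[-0.011, 0.787, -0.617], [0.015, -0.616, -0.787], [-1.0, -0.018, -0.005]]
turn (tool x +=cw) 0.9 j6 1.2
[[299.31673828 135.48811368]]
```

View pics/w2.png

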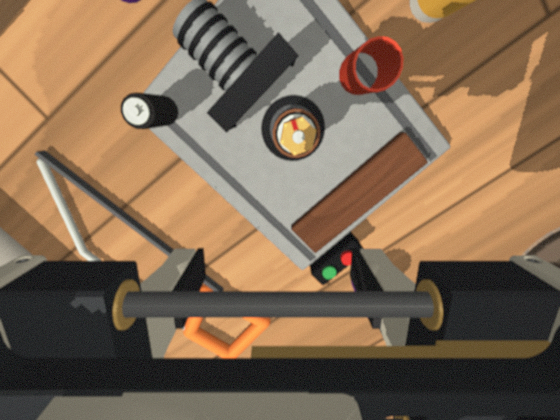

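Wrist view: nut at (298,135), matching the prediction to 1 px. Its red mark is at about (295,123). Now the mark's direction and the hexagon's edges.

```bash
python3 - <<'E'
from h import *
s=load("w2"); f=s["frame"]; x0,y0,n=270,105,60
c=f[y0:y0+n,x0:x0+n]; hsv=cv2.cvtColor(c,cv2.COLOR_BGR2HSV)
red=(cv2.inRange(hsv,(0,150,90),(8,255,255))|cv2.inRange(hsv,(172,150,90),(180,255,255)))
br=cv2.inRange(hsv,(12,100,120),(34,255,255))
cs=max(cv2.findContours(br|red,cv2.RETR_EXTERNAL,cv2.CHAIN_APPROX_NONE)[0],key=cv2.contourArea)
h=cv2.convexHull(cs).reshape(-1,2)+[x0,y0]; W=onz(s,h,.138)
print("hull",W[:,:2].round(4).tolist())
p=np.argwhere(red)[:,::-1]+[x0,y0]; r=onz(s,p,.138).mean(0); print("red",len(p),p.mean(0),r.round(4))
for c0 in((.501,.227),W[:,:2].mean(0)): d=r[:2]-c0; print(np.degrees(np.arctan2(d[1],d[0])).round(1),np.linalg.norm(d).round(4))
cv2.imwrite("pics/n.png",cv2.resize(c,None,fx=9,fy=9,interpolation=cv2.INTER_CUBIC))
print(proj(s,[[.501,.227,.138],[.511,.227,.138],[.501,.237,.138]])-[x0,y0])
E
```

```text
hull [[0.5133, 0.2147], [0.4966, 0.2113], [0.4927, 0.2141], [0.4831, 0.2221], [0.4826, 0.2262], [0.4828, 0.2297], [0.4835, 0.2354], [0.4857, 0.2399], [0.4882, 0.2431], [0.4914, 0.2456], [0.5071, 0.245], [0.5101, 0.2426], [0.514, 0.2384], [0.5172, 0.2347], [0.5195, 0.2317], [0.5191, 0.2296], [0.5161, 0.2198], [0.5151, 0.217]]
red 44 [294.13636364 124.34090909] [0.5125 0.2247 0.138 ]
-11.2 0.0117
-24.8 0.0127
[[29.31673828 30.48811368]
 [23.18987858 22.11964827]
 [21.15468781 36.88422939]]
```

View pics/n.png

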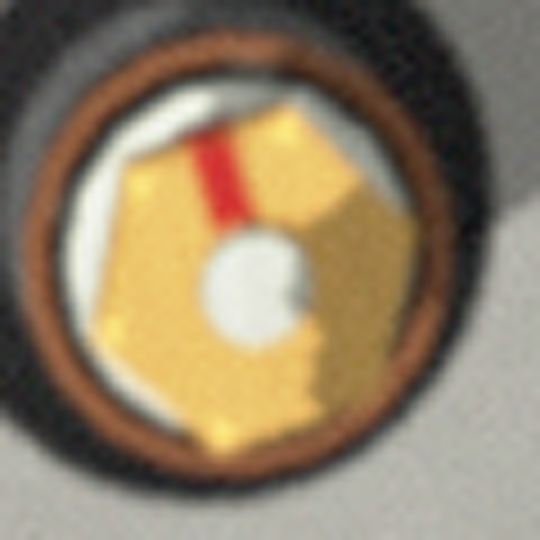

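```bash
python3 - <<'E'
from h import *
s=load("w2")
q=np.array([(290,100),(125,155),(95,335),(220,455),(390,385),(418,225)])/9-.44+[270,105]
W=onz(s,q,.138)[:,:2]; c=(W[[0,1,2]]+W[[3,4,5]]).mean(0)/2; d=W-c
a=np.degrees(np.arctan2(d[:,1],d[:,0])); print(c.round(4),a.round(1),np.linalg.norm(d,axis=1).round(4)); 
f=(a+30)%60; print("flat mod 60",f.round(1))
r=onz(s,[np.array([(210,140)]).ravel()/9-.44+[270,105]],.138)[0,:2]-c;print("mark",np.degrees(np.arctan2(r[1],r[0])))
need((c[0],c[1],.2),50)
E
```

```text
[0.5018 0.228 ] [ -47.6   10.5   71.3  131.5 -165.3 -110.1] [0.0187 0.0192 0.0186 0.0195 0.0189 0.0182]
flat mod 60 [42.4 40.5 41.3 41.5 44.7 39.9]
mark -17.617208903760037
jaw yaw -128.1 tool shift [73.8 63.4 19.1] M [[-0.011, 0.787, -0.617], [0.015, -0.616, -0.787], [-1.0, -0.018, -0.005]]
turn (tool x +=cw) 1.9 j6 1.2
```

arm_command --commands '[0,32,10,0,100,0,33,10,0,100,0,0,0,9.8,100,60,0,0,0,100,40,0,0,0,100]'

```text
clock: 11.68
tool_pos: [0.5055, 0.2262, 0.1754]
orientation: [-119.4, 88.8, 101.1]
force: [-0.2, 0.5, -0.2]
opening: 0.088
```

```bash
python3 - <<'E'
from h import *
st(); need((.5018,.228,.114),41.4)
E
```

```text
{'clock': 11.675, 'joint_pos': [43.6516, 11.3386, -18.6819, -1.1442, -59.3562, -2.5466], 'tool_pos': [0.5055, 0.2262, 0.1754], 'orientation': [-119.4244, 88.8322, 101.1028], 'force': [-0.2356, 0.4555, -0.2457], 'moment': [-0.0674, 0.1256, -0.0098], 'opening': 0.088}
jaw yaw -139.5 tool shift [61.5 -2.7  2.3] M [[-0.004, 0.65, -0.76], [0.02, -0.76, -0.65], [-1.0, -0.018, -0.01]]
turn (tool x +=cw) -0.9 j6 -2.5
```

arm_command --commands '[30,-2,2,-0.9,100,28,0,0,0,100,0,0,0,0,100]'

```text
clock: 12.05
tool_pos: [0.5008, 0.226, 0.1131]
orientation: [-104.6, 89.0, 116.1]
force: [0.7, -0.1, 0.5]
opening: 0.0876
```

```bash
python3 - <<'E'
from h import *
st(); need((.5018,.228,.115),41.4)
E
```

```text
{'clock': 12.05, 'joint_pos': [43.9853, 14.7378, -23.3835, -1.2665, -51.5657, -2.5287], 'tool_pos': [0.5008, 0.226, 0.1131], 'orientation': [-104.5526, 88.9577, 116.1195], 'force': [0.6724, -0.1057, 0.4592], 'moment': [-0.0529, 0.1253, 0.0739], 'opening': 0.0876}
jaw yaw -139.3 tool shift [-1.9 -0.9 -2.1] M [[-0.008, 0.652, -0.758], [0.016, -0.758, -0.652], [-1.0, -0.018, -0.005]]
turn (tool x +=cw) -0.7 j6 -2.5
```

arm_command --commands '[-2,-1,-2,-0.7,100,0,0,0,0,0,0,0,0,0,0,0,0,0,0,0,0,0,0,0,0]'

```text
clock: 12.68
tool_pos: [0.504, 0.2297, 0.1199]
orientation: [-124.3, 88.8, 96.9]
force: [-0.5, -1.2, -0.4]
opening: 0.053
```

arm_command --commands '[0,0,0,0,0,0,0,0,0,0,0,0,0,0,0]'

```text
clock: 13.05
tool_pos: [0.5018, 0.2278, 0.1197]
orientation: [-109.8, 89.0, 111.4]
force: [-0.8, 0.6, 2.9]
opening: 0.0315
```

```bash
python3 - <<'E'
from h import *
st(); need((.5018,.228,.115),41.4)
E
```

```text
{'clock': 13.05, 'joint_pos': [44.0712, 14.4129, -22.8318, -1.2127, -52.3613, -2.1157], 'tool_pos': [0.5018, 0.2278, 0.1197], 'orientation': [-109.7712, 88.9597, 111.4469], 'force': [-0.7885, 0.5906, 2.8725], 'moment': [0.0041, 0.5608, -0.0175], 'opening': 0.0315}
jaw yaw -138.8 tool shift [ 4.7 -0.1 -0.1] M [[-0.007, 0.659, -0.752], [0.017, -0.752, -0.659], [-1.0, -0.017, -0.006]]
turn (tool x +=cw) -0.2 j6 -2.1
```

arm_command --commands '[5,0,0,0,45,0,0,0,0,45,0,0,0,0,0,0,0,0,0,0,0,0,0,0,0]'

```text
clock: 13.68
tool_pos: [0.5018, 0.2278, 0.1141]
orientation: [-108.5, 89.0, 112.8]
force: [-0.0, 0.4, 1.3]
opening: 0.0314
```

arm_command --commands '[0,0,0,10,0,0,0,0,10,0,0,0,0,0,0]'

```text
clock: 14.05
tool_pos: [0.5018, 0.2278, 0.114]
orientation: [-89.4, 89.0, 111.4]
force: [-2.9, -1.9, 1.1]
opening: 0.0318
```

```bash
python3 - <<'E'
from h import *
st(); need((.5018,.228,.115),41.4)
E
```

```text
{'clock': 14.05, 'joint_pos': [44.0831, 14.7708, -23.2075, -1.2246, -51.6271, -22.5502], 'tool_pos': [0.5018, 0.2278, 0.114], 'orientation': [-89.36, 88.9596, 111.416], 'force': [-2.8765, -1.9481, 1.1035], 'moment': [-0.3483, 0.2977, -0.1861], 'opening': 0.0318}
jaw yaw -159.2 tool shift [-1.  -0.2 -0.1] M [[-0.007, 0.355, -0.935], [0.017, -0.935, -0.355], [-1.0, -0.018, 0.0]]
turn (tool x +=cw) -20.6 j6 -22.6
```

arm_command --commands '[0,0,0,10,0,0,0,0,10,0,0,0,0,10,0]'

```text
clock: 14.42
tool_pos: [0.5017, 0.2278, 0.1139]
orientation: [-60.9, 89.0, 109.9]
force: [-4.1, -0.5, -0.8]
opening: 0.0317
```

```bash
python3 - <<'E'
from h import *
st(); need((.5018,.228,.114),41.4)
E
```

```text
{'clock': 14.425, 'joint_pos': [44.0897, 14.7586, -23.2532, -1.2174, -51.566, -52.5554], 'tool_pos': [0.5017, 0.2278, 0.1139], 'orientation': [-60.8851, 88.9546, 109.8959], 'force': [-4.1161, -0.5375, -0.8096], 'moment': [-0.4725, 0.1137, 0.0719], 'opening': 0.0317}
jaw yaw 170.8 tool shift [-0.1 -0.2 -0.1] M [[-0.006, -0.16, -0.987], [0.017, -0.987, 0.16], [-1.0, -0.016, 0.009]]
turn (tool x +=cw) -50.6 j6 -52.6
```

arm_command --commands '[0,0,0,10,0,0,0,0,10,0,0,0,0,10,0]'

```text
clock: 14.8
tool_pos: [0.5016, 0.2278, 0.1138]
orientation: [-31.6, 89.0, 109.0]
force: [-3.8, -0.2, 0.4]
opening: 0.0317
```

```bash
python3 - <<'E'
from h import *
st(); need((.5018,.228,.114),41.4)
E
```

```text
{'clock': 14.8, 'joint_pos': [44.1206, 14.7511, -23.2954, -1.1817, -51.5264, -82.7265], 'tool_pos': [0.5016, 0.2278, 0.1138], 'orientation': [-31.6205, 88.9786, 109.0418], 'force': [-3.8447, -0.2429, 0.371], 'moment': [-0.6868, 0.1334, -0.01], 'opening': 0.0317}
jaw yaw 140.7 tool shift [-0.2 -0.3 -0. ] M [[-0.006, -0.634, -0.773], [0.017, -0.773, 0.634], [-1.0, -0.009, 0.015]]
turn (tool x +=cw) -80.7 j6 -82.7
```

arm_command --commands '[0,0,0,10,0,0,0,0,10,0,0,0,0,10,0,0,0,0,10,0]'

```text
clock: 15.3
tool_pos: [0.5015, 0.2279, 0.1138]
orientation: [9.5, 89.1, 110.0]
force: [-2.0, 0.6, 0.4]
opening: 0.0317
```

```bash
python3 - <<'E'
from h import *
print(get_obs()["moment"])
E
```

```text
[-0.70100585  0.27416633  0.00569778]
```

arm_command --commands '[0,0,0,10,0,0,0,0,10,0,0,0,0,10,0,0,0,0,0,0]'

```text
clock: 15.8
tool_pos: [0.5015, 0.2281, 0.1138]
orientation: [40.4, 89.1, 111.1]
force: [-2.6, 0.7, 1.4]
opening: 0.0318
```

```bash
python3 - <<'E'
from h import *
st(); need((.5018,.228,.114),71.4)
E
```

```text
{'clock': 15.8, 'joint_pos': [44.2226, 14.7741, -23.3134, -1.0536, -51.5652, -152.8828], 'tool_pos': [0.5015, 0.2281, 0.1138], 'orientation': [40.4351, 89.1028, 111.1225], 'force': [-2.604, 0.6594, 1.363], 'moment': [-0.6134, 0.3809, 0.0059], 'opening': 0.0318}
jaw yaw 70.7 tool shift [-0.2 -0.3  0. ] M [[-0.006, -0.944, 0.331], [0.015, 0.331, 0.944], [-1.0, 0.01, 0.012]]
turn (tool x +=cw) -0.7 j6 -152.9
```

The jaw opening stayed at 31.7 mm through 150° and the torque fell from 0.19 N m to about 0.01 N m, so the nut is slack. Next I'll take the sleeve.

arm_command --commands '[0,0,0,0,100,0,0,0,0,100,0,0,0,0,100,0,0,0,0,100,0,0,0,0,100]'

```text
clock: 16.42
tool_pos: [0.5024, 0.2289, 0.114]
orientation: [32.0, 89.0, 103.4]
force: [0.4, -0.0, 0.5]
opening: 0.0764
```

arm_command --commands '[0,0,0,-10,100,0,0,0,-10,100,10,0,0,-5,100,18,0,0,0,100,0,0,0,0,100]'

```text
clock: 17.05
tool_pos: [0.5026, 0.2296, 0.0859]
orientation: [2.8, 89.0, 100.1]
force: [-0.3, -0.6, 0.8]
opening: 0.0878
```

```bash
python3 - <<'E'
from h import *
st(); need((.5018,.228,.083),96)
s=snapshot("top")["frame"]
E
```

```text
{'clock': 17.05, 'joint_pos': [44.2592, 16.702, -25.0017, -1.1052, -47.7468, -126.2013], 'tool_pos': [0.5026, 0.2296, 0.0859], 'orientation': [2.7955, 89.0116, 100.1142], 'force': [-0.3092, -0.5525, 0.7512], 'moment': [-0.0693, -0.0054, 0.0268], 'opening': 0.0878}
jaw yaw 97.3 tool shift [ 2.8  1.  -1.5] M [[-0.003, -0.992, -0.127], [0.017, -0.127, 0.992], [-1.0, 0.001, 0.017]]
turn (tool x +=cw) 1.3 j6 -126.2
```

arm_command --commands '[3,1,-1,0,100,0,0,0,0,0,0,0,0,0,0,0,0,0,0,0,0,0,0,0,0]'

```text
clock: 17.73
tool_pos: [0.5033, 0.2296, 0.0856]
orientation: [-9.5, 88.9, 87.9]
force: [0.6, -0.3, 0.5]
opening: 0.0535
```

arm_command --commands '[0,0,0,0,0,0,0,0,0,0,-4,0,0,0,0,-4,0,0,0,0]'

```text
clock: 18.23
tool_pos: [0.5031, 0.2292, 0.0938]
orientation: [-7.7, 88.9, 89.6]
force: [0.8, 0.5, 0.2]
opening: 0.0518
```

```bash
python3 - <<'E'
from h import *
st()
E
```

```text
{'clock': 18.225, 'joint_pos': [44.219, 16.0527, -24.6873, -1.0394, -48.4966, -126.1988], 'tool_pos': [0.5031, 0.2292, 0.0938], 'orientation': [-7.7328, 88.9065, 89.6037], 'force': [0.8377, 0.4752, 0.1555], 'moment': [-0.0365, -0.0339, 0.0014], 'opening': 0.0518}
```

arm_command --commands '[-20,0,0,0,0,-25,0,0,0,0,-25,0,0,0,0,-25,0,0,0,0,-25,0,0,0,0]'

```text
clock: 18.85
tool_pos: [0.5024, 0.2267, 0.2171]
orientation: [-2.6, 89.0, 94.7]
force: [-0.3, 0.3, -0.2]
opening: 0.0518
```

arm_command --commands '[-30,0,0,0,0,-30,0,0,0,0,-35,0,0,0,0,-25,0,0,0,0,0,0,0,0,0]'

```text
clock: 19.48
tool_pos: [0.5023, 0.2245, 0.3451]
orientation: [-14.1, 88.7, 83.3]
force: [-0.7, -0.1, 0.4]
opening: 0.0518
```

```bash
python3 - <<'E'
from h import *
st(); p=np.r_[np.array([.508,-.2985])-.05*U,.34]; print(p); need(p,82.3)
s=snap("scene","s3"); cv2.imwrite("pics/s3c.png",cv2.resize(s["frame"][90:330,130:430],None,fx=2.5,fy=2.5,interpolation=cv2.INTER_CUBIC))
E
```

```text
{'clock': 19.475, 'joint_pos': [43.882, 5.1132, -3.8463, -0.8315, -80.0436, -126.3835], 'tool_pos': [0.5023, 0.2245, 0.3451], 'orientation': [-14.1032, 88.709, 83.2586], 'force': [-0.697, -0.106, 0.352], 'moment': [-0.0537, -0.0176, 0.0274], 'opening': 0.0518}
[ 0.45845084 -0.29180069  0.34      ]
jaw yaw 97.4 tool shift [  -6.6  109.7 -506.4] M [[0.003, -0.992, -0.128], [0.022, -0.128, 0.992], [-1.0, -0.005, 0.022]]
turn (tool x +=cw) 15.1 j6 -126.4
```

View pics/s3c.png

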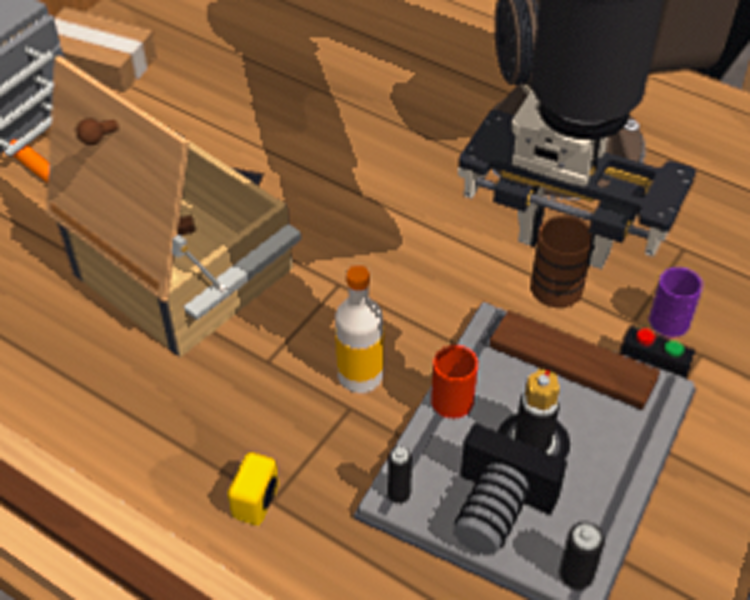

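The sleeve is held clear at (562,262) in the crop. The lid is propped at (120,180), and the glue and fresh sleeve are untouched. I'll carry the sleeve to the box.

arm_command --commands '[0,12,-56,0,0,0,12,-56,0,0,0,12,-56,0,0,0,12,-56,0,0,0,12,-56,0,0]'

```text
clock: 20.15
tool_pos: [0.4753, -0.0654, 0.332]
orientation: [11.9, 88.8, 109.6]
force: [1.5, 0.1, 0.2]
opening: 0.0517
```

arm_command --commands '[0,12,-56,0,0,0,12,-56,0,0,0,12,-50,0,0,0,0,0,7.5,0,0,0,0,7.5,0]'

```text
clock: 20.78
tool_pos: [0.4562, -0.2392, 0.3226]
orientation: [43.0, 88.5, 125.0]
force: [0.2, -1.2, -0.2]
opening: 0.0519
```

```bash
python3 - <<'E'
from h import *
st(); need((.4585,-.292,.1),82.3)
E
```

```text
{'clock': 20.775, 'joint_pos': [-6.7284, 3.33, -8.4996, -1.1744, -79.202, -90.988], 'tool_pos': [0.4562, -0.2392, 0.3226], 'orientation': [42.9577, 88.4539, 125.0109], 'force': [0.1612, -1.2003, -0.2399], 'moment': [-0.138, -0.0364, -0.0189], 'opening': 0.0519}
jaw yaw 82.0 tool shift [221.3 -13.6 -56.3] M [[-0.015, -0.99, 0.138], [0.022, 0.138, 0.99], [-1.0, 0.018, 0.02]]
turn (tool x +=cw) -0.3 j6 -91.0
```

arm_command --commands '[0,-10,-57,0,0,0,0,0,0,0,50,0,0,0,0,50,0,0,0,0,0,0,0,0,0]'

```text
clock: 21.4
tool_pos: [0.4542, -0.2948, 0.2147]
orientation: [47.5, 88.1, 129.3]
force: [-0.4, 1.0, 0.7]
opening: 0.0521
```

```bash
python3 - <<'E'
from h import *
st(); need((.4585,-.292,.105),82.3)
E
```

```text
{'clock': 21.4, 'joint_pos': [-13.0954, 9.6072, -15.3478, -1.2475, -66.5368, -84.5605], 'tool_pos': [0.4542, -0.2948, 0.2147], 'orientation': [47.482, 88.1239, 129.3144], 'force': [-0.4109, 0.9832, 0.7267], 'moment': [-0.0908, -0.0733, -0.0445], 'opening': 0.0521}
jaw yaw 81.8 tool shift [109.7  -6.5   0.9] M [[-0.021, -0.99, 0.142], [0.025, 0.142, 0.99], [-0.999, 0.024, 0.022]]
turn (tool x +=cw) -0.5 j6 -84.6
```

arm_command --commands '[0,-6,1,0,0,40,0,0,0,0,40,0,0,0,0,20,0,0,0,0,0,0,0,0,0]'

```text
clock: 22.02
tool_pos: [0.4675, -0.2938, 0.1231]
orientation: [25.8, 88.9, 107.9]
force: [0.3, 0.5, -0.3]
opening: 0.0518
```

```bash
python3 - <<'E'
from h import *
st(); need((.4585,-.292,.105),82.3)
E
```

```text
{'clock': 22.025, 'joint_pos': [-12.5354, 14.8273, -21.7214, -1.2143, -54.0342, -84.6902], 'tool_pos': [0.4675, -0.2938, 0.1231], 'orientation': [25.8145, 88.8605, 107.8706], 'force': [0.2847, 0.4669, -0.3341], 'moment': [-0.1195, -0.0572, 0.0248], 'opening': 0.0518}
jaw yaw 82.1 tool shift [18.1  9.   0.2] M [[-0.006, -0.99, 0.138], [0.019, 0.138, 0.99], [-1.0, 0.009, 0.018]]
turn (tool x +=cw) -0.2 j6 -84.7
```

Clear on every side. I'll lower it a little more, release, and retreat straight up.

arm_command --commands '[16,3,0,0,0,0,0,0,0,0,0,0,0,0,80,0,0,0,0,80,0,0,0,0,80]'

```text
clock: 22.65
tool_pos: [0.4679, -0.2939, 0.1112]
orientation: [3.1, 89.1, 85.2]
force: [-0.5, 1.0, 0.6]
opening: 0.0696
```

arm_command --commands '[0,0,0,0,80,0,0,0,0,80,-20,0,0,0,80,-40,0,0,0,80,-50,3,0,0,80]'

```text
clock: 23.28
tool_pos: [0.4624, -0.2945, 0.2197]
orientation: [28.9, 88.8, 111.0]
force: [1.6, -0.2, -0.2]
opening: 0.0702
```

arm_command --commands '[-50,5,0,0,80,-50,5,0,0,80,-40,5,0,0,80,0,0,0,0,80]'

```text
clock: 23.78
tool_pos: [0.4484, -0.2957, 0.369]
orientation: [10.1, 89.1, 92.1]
force: [0.3, -0.0, -0.8]
opening: 0.0703
```

```bash
python3 - <<'E'
from h import *
st(); need((.36,-.05,.33))
E
```

```text
{'clock': 23.775, 'joint_pos': [-13.163, 4.2766, -1.7573, -0.9062, -84.2136, -84.6468], 'tool_pos': [0.4484, -0.2957, 0.369], 'orientation': [10.051, 89.0653, 92.1479], 'force': [0.255, -0.0271, -0.7834], 'moment': [-0.0901, 0.0018, -0.0116], 'opening': 0.0703}
jaw yaw 82.1 tool shift [ 43.  121.2 230.6] M [[-0.001, -0.991, 0.138], [0.016, 0.137, 0.99], [-1.0, 0.003, 0.016]]
```

arm_command --commands '[0,15,55,0,80,0,15,55,0,80,0,15,55,0,80,0,15,55,0,80,0,0,0,0,80]'

```text
clock: 24.4
tool_pos: [0.4174, -0.0634, 0.3681]
orientation: [26.4, 88.9, 108.3]
force: [0.1, -0.3, 0.3]
opening: 0.0701
```

```bash
python3 - <<'E'
from h import *
st(); a=snap("scene","s4")["frame"][100:330,130:430]; b=snap("top","t4")["frame"][130:300,130:410]
a=cv2.resize(a,(400,307)); a=cv2.resize(load("s4")["frame"][100:330,130:430],(700,537))[:330]; b=cv2.resize(b,(440,267))
c=np.zeros((600,700,3),np.uint8); c[:330]=a; c[333:,:440]=b; cv2.imwrite("pics/f.png",c)
E
```

```text
{'clock': 24.4, 'joint_pos': [17.2768, -7.7542, -13.3451, -1.1061, -84.4304, -115.2255], 'tool_pos': [0.4174, -0.0634, 0.3681], 'orientation': [26.3918, 88.8989, 108.3356], 'force': [0.0507, -0.2998, 0.2914], 'moment': [-0.1787, -0.0838, -0.0355], 'opening': 0.0701}
```

View pics/f.png

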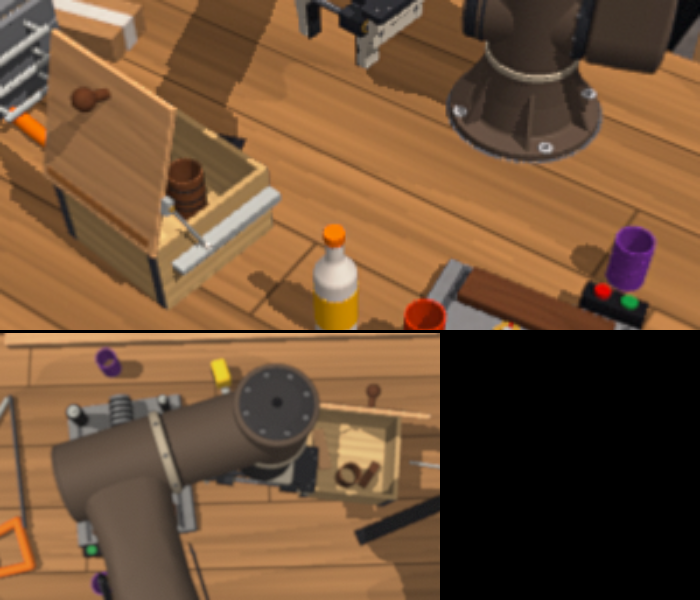

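The sleeve stands in the box at (187,187), the lid rests on its stay, and everything else is in place. I'll hand it in.

```bash
python3 -c "
from plant import *
print(close_job())"
```

```text
the job is handed in; nothing more can be done
None
```

The worn sleeve is in the box and the lid is propped on its stay. I handed the job in at about 24 s of the 67 s allowed, in the order you asked, except that I propped the lid first.

- **Lid:** I raised it by the knob to about 1.39 rad. On letting it down it came to rest on the stay at 1.245 rad and stayed there when released.
- **Nut:** I turned it 150° clockwise seen from above. The jaw opening held at 31.7 mm throughout, so the grip did not slip. The torque was about 0.19 N m early on and under 0.01 N m at the end. The first torque reading had an unexpected sign, so I relied on its size falling, not on its direction.
- **Sleeve:** It drew up with no noticeable force and was released upright in the box.
- **Final pictures:** The sleeve was standing in the box beside an offcut, and the lid was propped with the stay's foot in the notch. The glue, tape and workpiece looked unmoved, as did the visible part of the fresh sleeve. The arm hid part of the sander in the last top view, but an earlier picture with the sleeve lifted clear showed it undisturbed. I did not measure these items again.

No check failed, and the highest force I read at the wrist was about 13 N, while centring on the knob.

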